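# Lock the sugar jar's lid and tug-test it

### The job

Keep the ants out of the sugar: take the lid off the wooden coaster by its knob, lower its two lugs gently through the notches of the jar's collar until it sits flat, and turn it under the collar as far as it goes, either way. Then, to prove that it is locked, pull straight up on the knob with a steady 10 newtons for about a second and a half, never jerking it or lifting the jar, let the lid settle again and let go. Leave the jar standing about where it is, and the mug, bowl and tin alone.

Things in the scene. Friction and masses are not known exactly. Their poses are not given: they have to be found in the camera images.
- jar: heavy round brown stoneware sugar jar, loose, about 1.9 kg, 112 mm across, 100 mm high, open on top. Origin at the centre of its underside, z up, notches of its mouth on its +x and -x sides. Too much pull lifts it, too much twist against its stops turns it round
- jar_mouth (a point): centre of the jar's mouth, level with the rim. A flush steel collar 6 mm thick narrows the mouth to 78 mm; two notches about 33 mm wide cut through it on the jar's +x and -x sides. Below the collar the jar is 100 mm wide; stops on the +y and -y sides end a lid's turn about 1.15 rad from the notches, either way; past 0.8 rad the lugs are wholly under the collar
- lid_mid (a point): centre of the round wooden lid without knob, 11 mm above its underside, z up; about 0.24 kg with knob. Lies upright on the coaster at first. Disc 100 mm across, 8 mm thick, its top 22 mm above the underside. Seated, the disc rests on the collar and this point is 97 mm above the jar's origin; once turned it has about 2 mm of up-and-down play before the lugs bite
- lid_foot (a point): centre of the lid's underside. A plug 73 mm across and 14 mm deep hangs below the disc; at the plug's foot a steel cross bar along the lid's x, 90 mm long, 26 mm wide, 6 mm high: its two ends stick out of the plug as the lugs
- knob_mid (a point): centre of the lid's wooden bar knob, 50 mm long along the lid's x (in line with the lugs), 18 mm wide along y, 36 mm high; this point is 41 mm above the lid's underside, 19 mm above the top of the disc; the knob's top is 59 mm above the underside. Same axes as the lid
- knob (a joint): how far the knob is drawn up out of the lid against its stiff spring, m: 0 at rest, 0.001 for each 5 N of pull, stop at 0.006
- coaster: square wooden coaster, 110 mm, 8 mm thick, fixed to the counter; origin at the centre of its underside. Jar and coaster may stand on either side
- mug: red enamel mug, loose, 76 mm across, 80 mm high, handle on its +y side; origin at the centre of its underside
- tin: plain steel tin, loose, 66 mm across, 90 mm high; origin at the centre of its underside
- bowl: small blue bowl, loose, 100 mm across, 45 mm high; origin at the centre of its underside
Not all that is in view belongs to the job. What is shaped like the jar but blue, green or white is not meant.

How it is judged:
On the way, in this order (a step that is already met when the one before it is completed fails the run):
1. the lid sits flat on the jar with its lugs dropped through the notches, not yet turned (z of lid_mid in the frame of jar below 0.1 m and horizontal distance between lid_mid and jar below 0.006 m and angle between the x axis of lid_mid and the x axis of jar, either way round below 0.35 rad), for 0.1 s.
2. the lid is turned until its lugs are wholly under the collar (z of lid_mid in the frame of jar below 0.102 m and angle between the x axis of lid_mid and the x axis of jar, either way round above 0.8 rad and value of joint knob below 0.0013 m), for 0.1 s.
3. the knob of the locked lid is pulled with 7 to 13 N for one second without a break (value of joint knob between 0.0014 and 0.0026 m and angle between the x axis of lid_mid and the x axis of jar, either way round above 0.8 rad and z of lid_mid in the frame of jar below 0.102 m), for 1 s.
At the end, for the whole second after the job is handed in: The lid lies flat on the jar (within 1.5 mm of fully down, within 6 mm of centre), turned more than 0.8 rad from the notches, its knob at rest (drawn less than 0.5 mm); the jar stands upright on the counter within 40 mm of where it was (z of lid_mid in the frame of jar below 0.0985 m and horizontal distance between lid_mid and jar below 0.006 m and angle between the x axis of lid_mid and the x axis of jar, either way round above 0.8 rad and value of joint knob below 0.0005 m and angle between jar's own z axis and vertical below 0.05 rad and height (world z) of jar below 0.002 m and distance of jar from where it was at the start of the episode below 0.04 m); the robot touches nothing.
It fails at once if the knob is pulled with more than 17 N (value of joint knob above 0.0034 m).
It fails at once if the jar is lifted more than 5 mm or tipped (height (world z) of jar above 0.005 m or angle between jar's own z axis and vertical above 0.2 rad).
It fails at once if the lid is slammed or pressed on the jar with more than 40 N (contact force between jar and lid above 40 N).
It fails at once if the mug, tin or bowl is moved more than 30 mm (distance of any of mug, tin, bowl from where it was at the start of the episode above 0.03 m).
It also fails if it takes over 72 s, if anything falls off the work surface, if the arm or the gripper's body presses on something with over 40 N, if the wrist force passes 120 N, or if a joint passes its speed limit or range.

### The arm

A 6-joint arm with a two-finger parallel gripper is mounted at the origin on the work surface. World frame = base frame: x ahead of the robot, y to its left, z up, the work surface at z = 0. Lengths are in m, angles in rad, forces in N, time in s.
With the tool pointing down it reaches from about 0.3 to 0.75 m from the base axis. Payload 8.5 kg.
Tool frame: the origin (TCP) lies midway between the tips of the shut fingers; the grasp point (between the pads) lies 19 mm behind it; z points along the fingers, y is the line along which they close (so a half turn about z gives the same grasp; the last joint's range is limited). The gripper opens to 88 mm and grips with 3 to 60 N. Pads are 18 mm wide; open, the fingers measure 123 mm over their backs; the gripper's body (75 mm by 187 mm) begins 45 mm behind the grasp point.
Start: joints at [-1.503, 0.381, 1.297, -0, 1.464, -0.215], TCP at [0.153, -0.528, 0.239] pointing down, gripper open.
Joint ranges: [-3.11, 3.11], [-0.89, 2.33], [0.22, 2.48], [-1.42, 4.56], [0.17, 2.85], [-2.88, 2.88]. Speed limits (rad/s): [2.39, 2.39, 3.14, 3.14, 3.14, 3.14].

### API

Orientations are given as a rotation vector (axis times angle).
In Python, from cell import bot, imaging, order gives the robot as it stands.
- The arm moves only by the tool step_arm, never from a script. Its argument "plan" is text: rows parted by semicolons, each of 7 numbers parted by spaces: the finger opening in mm, from 0 to 88.1, then the shift along the tool's x, y, z in mm, then the turn, a rotation vector about the tool's x, y, z in degrees. In form: claw x y z wx wy wz; .... A call has 1 to 12 rows; each row is the pose to reach, as a shift and turn from the pose commanded when the call began, along the tool's axes at that moment; what a row does not reach only later rows make up. A row lasts 1/8 s, in which the tool goes at most 62.5 mm and 10.7 degrees, less where a joint would pass 70% of its speed; a pose out of reach is approached as far as the arm can. A call with a gripper value outside its range is refused whole. The fingers move at their own pace and stop on an object; "grip_force" is the grip in N (left out, the last holds). Time passes only in rows, so rows that repeat a pose let the fingers close. It gives the time, the measured TCP pose, the force, the opening and the grip force at its end, in the units of the state.
- bot.get_state(): the state, without advancing time (a new reading comes with each control period).
- imaging.grab_frame(name): name is "side" or "top" or "wrist"; returns the picture (400x640x3 uint8, blue, green, red); there is no depth.
- imaging.camera_info(name): a dict with "intrinsics" (3x3 intrinsics, pixels), "rvec" (rotation vector, rad) and "tvec" (3), from world to camera coordinates, as OpenCV has them. Camera axes: x right, y down, z forward; pixel columns grow to the right and rows downward; lengths in m; the calibration is good to about 2 mm. A picture is of the moment at which its call begins: read the wrist's pose just before it. camera_info takes no time and is no camera call; for the wrist camera it gives the pose at the moment of the call.
- order.job_done(): hands the job in; it is judged then, once.
The state is a dict: "time_s": time; "joints": joint angles; "qvel": joint speeds; "joint_efforts": joint torques, N m; "ee_pos": TCP position; "orientation": TCP orientation; "contact_force": force on the tool from outside, world axes, zero at the start; "moment": the same for the moment, N m; "gripper_width": finger opening in m; "grip_force": force on a finger pad.
Only numpy, scipy, OpenCV 4.12 (cv2) and the standard library are available. Lean on these libraries where they do the work, as an engineer would, in place of code of your own. Each camera call takes 0.05 s, during which the arm holds its last target. There are 200 camera calls.

## Working session

There is one attempt and no reset: what is moved stays moved. The work goes in short steps, Python scripts to look and compute and a tool call to move; the robot and the scene stay as the last step left them, time stands still between calls to the robot, and variables do not carry over. Pictures are saved under pics/ and viewed, at most 10 in all, crops included, and the job is handed in when it is done.

Besides the shell and the picture viewer there is one more tool, called after "Request:" as name(argument=value, ...), one argument or row to a line, values as JSON. step_arm: Moves the arm, as the interface text tells. Its arguments: {"type":"object","properties":{"plan":{"type":"string"},"grip_force":{"type":"number"}},"required":["plan"]}

```bash
ls; mkdir -p pics; python3 - <<'E'
from cell import bot, imaging, order
import cv2,numpy as np
s=bot.get_state();print(s)
for n in ("side","top","wrist"):
    print(n,imaging.camera_info(n)); cv2.imwrite(f"pics/a_{n}.png",imaging.grab_frame(n))
E
```

```text
pics
{'time_s': 0.0, 'joints': array([-1.50331837e+00,  3.81170845e-01,  1.29824797e+00,  8.85724295e-07,
        1.46360015e+00, -2.15315399e-01]), 'qvel': array([-1.71431733e-03,  8.70852574e-04, -8.23310068e-04, -3.09122988e-04,
        1.67327841e-05,  1.90139824e-04]), 'joint_efforts': array([ 1.15739764e-03, -4.37927985e+01, -2.24555969e+01,  7.13908835e-02,
        3.52741499e-02, -1.20018594e-04]), 'ee_pos': array([ 0.153442  , -0.52787017,  0.23815559]), 'orientation': array([-3.10883184e+00, -4.42531464e-01, -1.66764047e-04]), 'contact_force': array([ 0.55471201, -0.48640528, -0.76058663]), 'moment': array([-0.04690334,  0.000576  ,  0.00832575]), 'grip_force': 0.0, 'gripper_width': 0.08817472561992414}
side {'intrinsics': array([[490.57815262,   0.        , 321.42355148],
       [  0.        , 490.57815262, 200.20727979],
       [  0.        ,   0.        ,   1.        ]]), 'rvec': array([ 0.42886772, -2.55526816,  1.47463078]), 'tvec': array([0.50206987, 0.17845879, 0.84168305])}
top {'intrinsics': array([[517.40828251,   0.        , 319.41395117],
       [  0.        , 517.40828251, 215.22519903],
       [  0.        ,   0.        ,   1.        ]]), 'rvec': array([ 2.19244012, -2.15915194,  0.09696118]), 'tvec': array([-0.01563624,  0.51603532,  1.13642834])}
wrist {'intrinsics': array([[357.55989517,   0.        , 319.35809516],
       [  0.        , 357.55989517, 197.09776928],
       [  0.        ,   0.        ,   1.        ]]), 'rvec': array([-2.32183431,  1.74219893,  0.25306041]), 'tvec': array([-0.54924153, -0.03858014,  0.38981832])}
```

View pics/a_top.png

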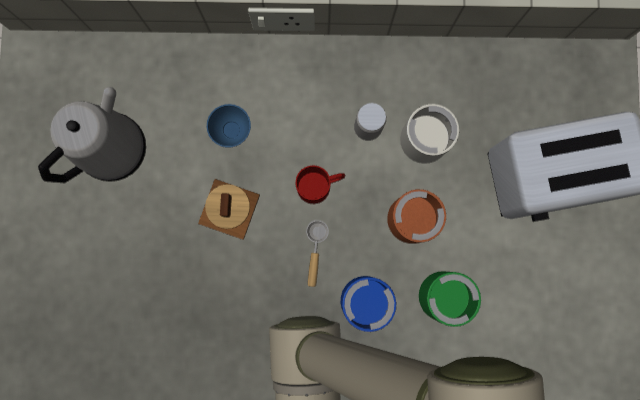

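View pics/a_side.png

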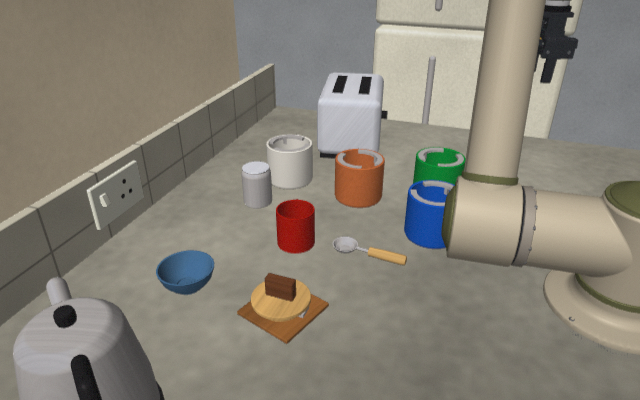

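The top view shows the lid on the coaster at (228,207), with its dark knob at (226,205). The brown jar is at (417,215), and its light collar has notches at upper left and lower right. The side view agrees.

```bash
cat > h.py <<'E'
from cell import bot, imaging, order
import cv2,numpy as np
from scipy.spatial.transform import Rotation as R
def cast(ci,px,z):
    px=np.asarray(px,float).reshape(-1,2); Rm=R.from_rotvec(ci["rvec"]).as_matrix(); c=-Rm.T@ci["tvec"]
    d=np.c_[px,np.ones(len(px))]@np.linalg.inv(ci["intrinsics"]).T@Rm
    return (c+d*((z-c[2])/d[:,2])[:,None])[:,:2]
def blob(m,near=None,amin=30):
    m=cv2.morphologyEx(m.astype(np.uint8)*255,cv2.MORPH_OPEN,np.ones((3,3)))
    cs=[c for c in cv2.findContours(m,cv2.RETR_EXTERNAL,cv2.CHAIN_APPROX_NONE)[0] if cv2.contourArea(c)>amin]
    if near is not None: cs.sort(key=lambda c:np.hypot(*(c.reshape(-1,2).mean(0)-near)))
    else: cs.sort(key=cv2.contourArea,reverse=True)
    return cs
def collar(img,ci,near,rad_px,z=0.1):
    """fit circle centre (known radii 39 inner) and notch angle from grey collar pixels"""
    h=cv2.cvtColor(img,cv2.COLOR_BGR2HSV)
    m=(h[...,1]<60)&(h[...,2]>120)
    yy,xx=np.nonzero(m); k=np.hypot(xx-near[0],yy-near[1])<rad_px
    return cast(ci,np.c_[xx[k],yy[k]],z),h
E
python3 - <<'E'
from h import *
img=cv2.imread("pics/a_top.png");ci=imaging.camera_info("top")
h=cv2.cvtColor(img,cv2.COLOR_BGR2HSV)
for p in [(225,205),(217,195),(235,225),(206,225),(417,215),(400,215),(430,200),(437,225)]: print(p,img[p[1],p[0]],h[p[1],p[0]])
print(img[195:235:4,385:450:4].tolist()[4])
for n,p,z in [("knob",(225,205),.067),("lid",(228,207),.03),("jar",(419,213),.1),("mug",(313,184),.08),("bowl",(229,125),.045),("tin",(371,117),.09)]: print(n,cast(ci,p,z))
E
```

```text
(225, 205) [31 48 79] [ 11 155  79]
(217, 195) [ 89 132 162] [ 18 115 162]
(235, 225) [ 87 129 158] [ 18 115 158]
(206, 225) [ 44  73 110] [ 13 153 110]
(417, 215) [ 50  78 138] [ 10 163 138]
(400, 215) [133 132 138] [175  11 138]
(430, 200) [19 34 64] [ 10 179  64]
(437, 225) [135 134 135] [150   2 135]
[[104, 111, 111], [29, 48, 85], [40, 65, 115], [132, 131, 132], [106, 116, 138], [52, 80, 141], [52, 80, 140], [53, 80, 141], [51, 81, 142], [51, 79, 140], [51, 80, 141], [52, 79, 139], [49, 77, 135], [73, 78, 88], [133, 132, 133], [66, 87, 128], [112, 121, 121]]
knob [[0.53132182 0.19638245]]
lid [[0.53087748 0.19637687]]
jar [[ 0.51720809 -0.21607807]]
mug [[0.57804857 0.00698296]]
bowl [[0.71337026 0.19716852]]
tin [[ 0.72366887 -0.11531163]]
```

View pics/a_wrist.png

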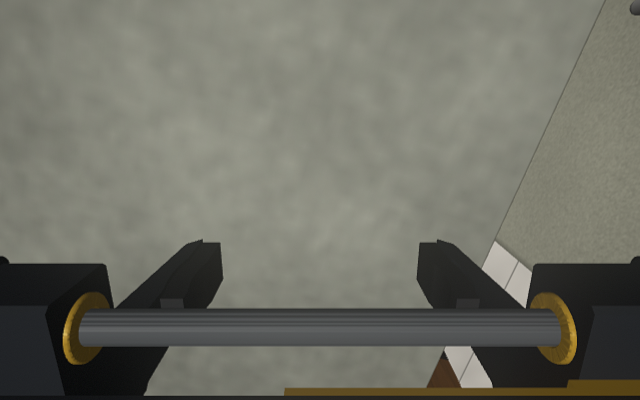

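The wrist view shows only the counter, with the fingers at the bottom of the frame. I'll work out the camera's offset from the TCP and fit the collar and knob from the top view.

```bash
cat >> h.py <<'E'
def fitc(P,r):
    from scipy.optimize import least_squares
    return least_squares(lambda c:np.hypot(*(P-c).T)-r,P.mean(0),loss="soft_l1",f_scale=.002).x
def tool():
    s=bot.get_state(); return np.array(s["ee_pos"]),R.from_rotvec(s["orientation"]).as_matrix(),s
def go(p,yaw=None):
    """shift (mm) along tool axes and turn (deg) to TCP p, tool x at world angle yaw"""
    e,T,s=tool(); y0=np.arctan2(T[1,0],T[0,0]); out=(T.T@(np.asarray(p)-e)*1000).round(1)
    if yaw is not None:
        c,sn=np.cos(yaw),np.sin(yaw); G=np.array([[c,sn,0],[sn,-c,0],[0,0,-1]])
        return out,np.degrees(R.from_matrix(T.T@G).as_rotvec()).round(2),"yaw0 %.4f"%y0
    return out,"yaw0 %.4f"%y0
def collar_fit(img,ci,c0,z=.1):
    h=cv2.cvtColor(img,cv2.COLOR_BGR2HSV); m=(h[...,1]<45)&(h[...,2]>95)
    yy,xx=np.nonzero(m); W=cast(ci,np.c_[xx,yy],z); c=np.array(c0,float)
    for i in range(6):   # collar ring 39..50 mm; centre from inner edge per angle bin
        d=W-c; r=np.hypot(*d.T); k=(r>.030)&(r<.058); a=np.arctan2(d[k,1],d[k,0]); 
        b=((a+np.pi)/(2*np.pi)*90).astype(int)%90; n=np.bincount(b,minlength=90)
        e=np.array([np.median(np.sort(r[k][b==i])[:max(3,n[i]//12)]) if n[i]>.5*np.median(n[n>0]) else np.nan for i in range(90)])
        g=np.isfinite(e); an=(np.arange(90)+.5)/90*2*np.pi-np.pi
        c=fitc((c+np.c_[e*np.cos(an),e*np.sin(an)])[g],.039)
    d=W-c; r=np.hypot(*d.T); k=(r>.040)&(r<.047); a=np.arctan2(d[k,1],d[k,0])
    ax=np.angle(np.exp(2j*a).sum()*-1)/2   # notch axis is where pixels are missing
    return c,ax,n
E
python3 - <<'E'
from h import *
img=cv2.imread("pics/a_top.png");ci=imaging.camera_info("top")
print(collar_fit(img,ci,(.517,-.216)))
h=cv2.cvtColor(img,cv2.COLOR_BGR2HSV)
k=blob((h[...,2]<95)&(h[...,1]>100),(225,205))[0]
W=cast(ci,k,.067)*1000; print(cv2.minAreaRect(W.astype(np.float32)))
e,T,s=tool(); w=imaging.camera_info("wrist"); Rm=R.from_rotvec(w["rvec"]).as_matrix(); c=-Rm.T@w["tvec"]
print("cam in tool",T.T@(c-e),T.T@Rm.T)
print(go((.50,-.25,.29),0.283))
E
```

```text
(array([ 0.51243607, -0.21592203]), np.float64(-0.7792421439153119), array([12,  8,  9, 10,  8,  9,  9,  9, 11,  9, 10, 13,  8, 11, 12, 10, 10,
       10, 10,  9, 11,  8, 12,  7, 12, 10,  9,  3,  1,  1,  1,  1,  1,  2,
        1,  2,  1,  1,  1,  3,  6, 12,  9,  8, 12,  7,  9,  9, 10,  9,  9,
        8, 10,  9,  8,  8,  8,  9,  7,  9,  7,  8,  8,  9,  7,  6, 11,  6,
        9,  6,  8,  9,  2,  0,  0,  0,  0,  0,  0,  0,  0,  0,  0,  0,  0,
        5,  8,  8,  9,  5]))
((531.397216796875, 195.65863037109375), (22.70469856262207, 48.44040298461914), 87.95433044433594)
cam in tool [ 7.32522458e-02 -9.50166845e-05 -1.45725609e-01] [[ 2.83625203e-04 -9.59199098e-01 -2.82731340e-01]
 [ 9.99999906e-01  3.64526117e-04 -2.33536002e-04]
 [ 3.27070480e-04 -2.82731247e-01  9.59199111e-01]]
(array([ 410.3, -170.2,  -51.4]), array([-0.06, -0.01, -0.01]), 'yaw0 0.2828')
```

```bash
python3 - <<'E'
from h import *
print(go((.464,-.23,.24),0.283))
E
```

```text
(array([ 381.3, -199.4,   -1.4]), array([-0.06, -0.01, -0.01]), 'yaw0 0.2828')
```

Request:
step_arm(
  plan="88 40 -20 0 0 0 0; 88 85 -43 0 0 0 0; 88 130 -67 0 0 0 0; 88 175 -90 0 0 0 0; 88 220 -115 0 0 0 0; 88 260 -137 0 0 0 0; 88 300 -158 0 0 0 0; 88 340 -178 0 0 0 0; 88 381 -199 0 0 0 0; 88 381 -199 0 0 0 0; 88 381 -199 0 0 0 0; 88 381 -199 0 0 0 0",
)

```text
time_s: 1.65
ee_pos: [0.4632, -0.2315, 0.2387]
orientation: [-3.111, -0.44, 0.0]
contact_force: [0.2, -0.6, 0.6]
gripper_width: 0.0885
grip_force: 0.0
```

```bash
python3 - <<'E'
from h import *
ci=imaging.camera_info("wrist"); im=imaging.grab_frame("wrist"); cv2.imwrite("pics/b.png",im)
e,T,s=tool(); print(e,s["joints"])
c,ax,n=collar_fit(im,ci,(.512,-.216)); print(c,ax,n)
# then lid view
print(go((.481,.196,.24),0.0)); print(go((.481,.196,.24),.283))
E
```

```text
[ 0.46318393 -0.23152132  0.23875662] [-6.92372820e-01  3.24223928e-01  1.38489601e+00 -1.17495681e-04
  1.43259157e+00  5.97207484e-01]
[ 0.51301646 -0.21637605] -0.7848998105504433 [ 71  68  72  66  71  71  69  67  71  69  78  76  74  72  74  71  75  77
  78  73  79  75  81  77  81  77  82  38  18  18  15  17  18  17  20  19
  18  20  18  25  83  93  92  92  93  92  91  89 100  84  94  92  89  93
  94  92  91  91  93  86  92  87  88  90  91  83  84  87  81  81  79  78
  55  17  16  15  14  15  16  14  15  14  14  13  13  54  72  70  67  70]
(array([ 135.8, -405.8,   -1.3]), array([-0.000e+00,  1.000e-02,  1.611e+01]), 'yaw0 0.2812')
(array([ 135.8, -405.8,   -1.3]), array([-0.  ,  0.01, -0.1 ]), 'yaw0 0.2812')
```

View pics/b.png

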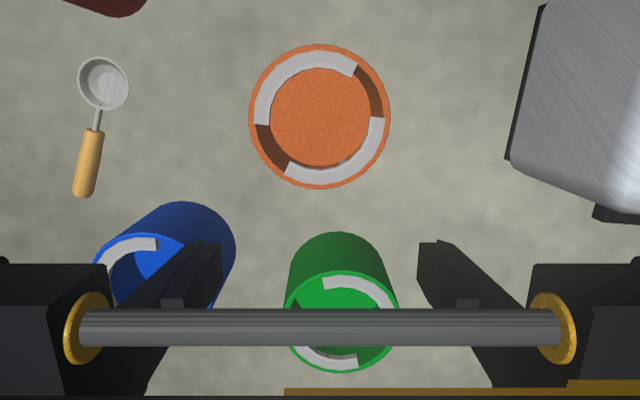

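The wrist view shows the brown jar's mouth centred at (319,117), with notches at (370,92) and (270,148). This gives the jar at (0.513, -0.216) with its notch axis at -0.785 rad, which agrees with the top view. Next I'll look at the lid.

Request:
step_arm(
  plan="88 12 -35 0 0 0 2; 88 25 -75 0 0 0 4; 88 40 -120 0 0 0 6; 88 55 -165 0 0 0 8; 88 70 -210 0 0 0 10; 88 85 -255 0 0 0 12; 88 100 -300 0 0 0 14; 88 115 -345 0 0 0 16; 88 127 -380 0 0 0 16; 88 136 -406 0 0 0 16; 88 136 -406 0 0 0 16; 88 136 -406 0 0 0 16",
)

```text
time_s: 3.2
ee_pos: [0.4812, 0.196, 0.2388]
orientation: [3.141, 0.004, -0.0]
contact_force: [0.4, 0.2, -0.9]
gripper_width: 0.0881
grip_force: 0.0
```

```bash
python3 - <<'E'
from h import *
ci=imaging.camera_info("wrist"); im=imaging.grab_frame("wrist"); cv2.imwrite("pics/c.png",im)
e,T,s=tool(); print(e,s["joints"],s["contact_force"])
h=cv2.cvtColor(im,cv2.COLOR_BGR2HSV)
m=(h[...,0]<20)&(h[...,1]>130)&(h[...,2]<100)
for k in blob(m)[:3]:
    print(cv2.contourArea(k),k.reshape(-1,2).mean(0),cv2.minAreaRect((cast(ci,k,.067)*1000).astype(np.float32)))
m=(h[...,0]>14)&(h[...,0]<24)&(h[...,1]>90)&(h[...,1]<135)
for k in blob(m)[:2]:
    W=cast(ci,k,.030); print(cv2.contourArea(k),fitc(W,.05))
E
```

```text
[0.48123802 0.19591728 0.23879093] [ 1.58604074e-01  3.27282552e-01  1.38015749e+00 -1.95527794e-04
  1.43423503e+00  1.72733400e+00] [ 0.22535891 -0.84286623 -0.19141253]
3079.5 [566.8277512   39.70334928] ((597.0538940429688, -3.629913330078125), (44.588321685791016, 63.05306625366211), 1.6712943315505981)
1242.5 [498.1910828   85.22292994] ((561.086181640625, 43.137386322021484), (55.16011047363281, 28.9782657623291), 86.93694305419922)
8164.0 [0.53331954 0.19904024]
935.5 [0.4082072  0.05673734]
```

View pics/c.png

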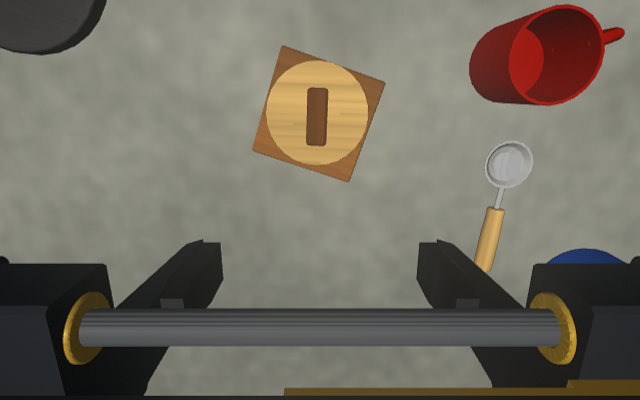

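The lid is centred at (317,112), and its knob, at (317,117), runs nearly along the image vertical, which is tool x.

```bash
python3 - <<'E'
from h import *
ci=imaging.camera_info("wrist"); im=cv2.imread("pics/c.png")
print(im[117,316],im[117,290],im[140,310])
m=np.zeros(im.shape[:2],bool); m[75:160,290:345]=(im[75:160,290:345,2]<175) 
h=cv2.cvtColor(im,cv2.COLOR_BGR2HSV)
disc=(h[...,0]>12)&(h[...,0]<25)&(im[...,2]>165); disc[:,400:]=0
D=blob(disc)[0]; W=cast(ci,D,.030); c=fitc(W,.05);print("disc",c,np.hypot(*(W-c).T).mean())
yy,xx=np.indices(m.shape); 
for t in (110,130,150):
    mm=(im[...,2]<t)&(np.hypot(xx-317,yy-114)<38)
    k=blob(mm)[0]; W=cast(ci,k,.067)
    print(t,cv2.minAreaRect((W*1000).astype(np.float32)))
    yk,xk=np.nonzero(mm); P=cast(ci,np.c_[xk,yk],.067); P=P-P.mean(0); u=np.linalg.svd(P,full_matrices=False)[2][0]; print(np.degrees(np.arctan2(u[1],u[0])))
E
```

```text
[ 46  74 112] [101 168 206] [ 45  72 108]
disc [0.53320735 0.19891365] 0.048886456964581
110 ((533.7510986328125, 204.17079162597656), (7.4348249435424805, 47.863433837890625), 86.6080551147461)
177.86815433615274
130 ((533.2744750976562, 198.7884979248047), (17.794086456298828, 48.79384231567383), 88.12967681884766)
177.8549854283308
150 ((533.475830078125, 198.70159912109375), (17.974266052246094, 49.34444808959961), 88.04108428955078)
178.1362002889791
```

```bash
python3 - <<'E'
from h import *
print(go((.5333,.1988,.034),-.034))
E
```

```text
(array([ 52.1,  -2.8, 204.8]), array([0.01, 0.  , 2.07]), 'yaw0 0.0021')
```

Request:
step_arm(
  plan="60 20 -1 20 0 0 1; 60 40 -2 50 0 0 2; 60 52 -3 90 0 0 2; 60 52 -3 130 0 0 2; 60 52 -3 160 0 0 2; 60 52 -3 180 0 0 2; 60 52 -3 190 0 0 2; 60 52 -3 196 0 0 2; 60 52 -3 200 0 0 2; 60 52 -3 200 0 0 2",
)

```text
time_s: 4.5
ee_pos: [0.5333, 0.2002, 0.039]
orientation: [-3.141, 0.049, -0.001]
contact_force: [0.1, 0.2, 0.6]
gripper_width: 0.0599
grip_force: 0.0
```

```bash
python3 - <<'E'
from h import *
ci=imaging.camera_info("wrist"); im=imaging.grab_frame("wrist"); cv2.imwrite("pics/d.png",im)
print(go((.5333,.1988,.034),-.034),tool()[2]["contact_force"])
E
```

```text
(array([0.1, 1.5, 5.1]), array([-0.01, -0.04,  0.15]), 'yaw0 -0.0313') [-0.60365912  1.06513341  0.09076629]
```

View pics/d.png

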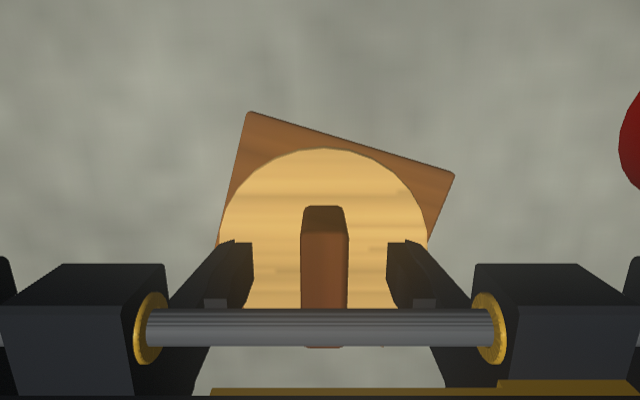

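The knob, at column 324, lies between the fingers, whose midline is column 319. I'll shift 1.5 mm, lower and close.

Request:
step_arm(
  plan="60 0 1.5 3 0 0 0.1; 30 0 1.5 4 0 0 0.1; 22 0 1.5 4 0 0 0.1; 12 0 1.5 4 0 0 0.1; 8 0 1.5 4 0 0 0.1; 8 0 1.5 4 0 0 0.1; 8 0 1.5 4 0 0 0.1; 8 0 1.5 4 0 0 0.1",
  grip_force=35,
)

```text
time_s: 5.55
ee_pos: [0.5331, 0.1988, 0.0348]
orientation: [3.141, -0.052, 0.0]
contact_force: [-0.0, 0.0, 0.8]
gripper_width: 0.0177
grip_force: 35.0
```

Request:
step_arm(
  plan="8 0 0 -3 0 0 0; 8 0 0 -8 0 0 0; 8 0 0 -16 0 0 0; 8 0 0 -32 0 0 0; 8 0 0 -52 0 0 0; 8 0 0 -75 0 0 0; 8 0 0 -98 0 0 0; 8 0 0 -120 0 0 0; 8 0 0 -138 0 0 0; 8 0 0 -150 0 0 0; 8 0 0 -150 0 0 0; 8 0 0 -150 0 0 0",
)

```text
time_s: 7.05
ee_pos: [0.5327, 0.1987, 0.1842]
orientation: [3.141, -0.052, -0.002]
contact_force: [0.1, 0.2, -3.4]
gripper_width: 0.0176
grip_force: 35.0
```

```bash
python3 - <<'E'
from h import *
ci=imaging.camera_info("wrist"); im=imaging.grab_frame("wrist"); cv2.imwrite("pics/e.png",im)
cv2.imwrite("pics/e_side.png",imaging.grab_frame("side"))
e,T,s=tool(); print(e,s["contact_force"],s["moment"],s["gripper_width"])
h=cv2.cvtColor(im,cv2.COLOR_BGR2HSV)
disc=(h[...,0]>12)&(h[...,0]<25)&(im[...,2]>140)&(h[...,1]>80); disc[250:]=0
D=blob(disc)[0].reshape(-1,2); D=D[D[:,1]<238]
print("px",D.min(0),D.max(0))
# keep upper arc: contour points
W=cast(ci,D,e[2]-.0348+.030); c=fitc(W,.05); r=np.hypot(*(W-c).T); k=abs(r-.05)<.0015; c=fitc(W[k],.05); print(k.sum(),len(k),c,(T.T[:2,:2]@(c-e[:2]))*1000)
print(go((.513,-.2164,.185),-.785))
E
```

```text
[0.53274765 0.19873053 0.18401228] [ 0.43651224 -0.51677717 -1.68304188] [0.02670423 0.00166532 0.05991644] 0.017386417050439286
px [214 107] [425 237]
173 685 [0.5341667  0.20037664] [ 1.36384755 -1.69212623]
(array([ -6. , 415.6,  -0.9]), array([ 0.05,  0.08, 43.08]), 'yaw0 -0.0331')
```

View pics/e.png

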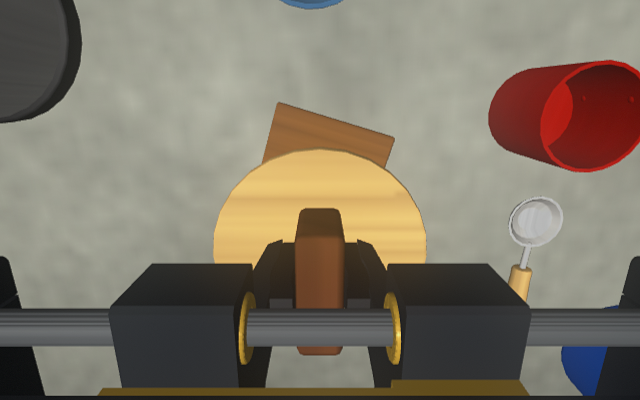

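The lid hangs level and is centred on the fingers, with disc edges at columns 214 and 426. The coaster contaminated the disc fit, so I'll refit with a tighter mask.

```bash
python3 - <<'E'
from h import *
ci=imaging.camera_info("wrist"); im=cv2.imread("pics/e.png"); e,T,s=tool()
m=im[...,2]>185; m[250:]=0; m[:,450:]=0
D=blob(m)[0].reshape(-1,2); print(D.min(0),D.max(0))
W=cast(ci,D,e[2]-.0348+.030); c=fitc(W,.05)
for i in range(8): r=np.hypot(*(W-c).T); k=r>.0475; c=fitc(W[k],.05)
print(k.sum(),np.std(r[k]),r[k].mean(),(T.T[:2,:2]@(c-e[:2]))*1000)
# jar again in picture b: centre in the same camera, tool pose from that time
E
```

```text
[214 150] [425 249]
297 0.0005501847868507662 0.04977296362507897 [-0.62523565 -0.36906437]
```

Request:
step_arm(
  plan="8 0 15 0 0 0 1; 8 -1 45 0 0 0 4; 8 -2 85 0 0 0 8; 8 -2 130 0 0 0 13; 8 -3 175 0 0 0 18; 8 -3 220 0 0 0 23; 8 -4 265 0 0 0 28; 8 -4 310 0 0 0 33; 8 -5 350 0 0 0 38; 8 -6 385 0 0 0 41; 8 -6 405 0 0 0 43; 8 -6 416 0 0 0 43",
)

```text
time_s: 8.65
ee_pos: [0.513, -0.2176, 0.1846]
orientation: [-2.903, 1.201, 0.001]
contact_force: [-0.1, 0.6, -2.9]
gripper_width: 0.0178
grip_force: 35.0
```

Request:
step_arm(
  plan="8 0 0 0 0 0 0; 8 0 0 0 0 0 0; 8 0 0 0 0 0 0; 8 0 0 0 0 0 0",
)

```text
time_s: 9.15
ee_pos: [0.5134, -0.2163, 0.1848]
orientation: [-2.904, 1.198, -0.0]
contact_force: [0.3, -0.6, -2.7]
gripper_width: 0.0176
grip_force: 35.0
```

```bash
python3 - <<'E'
from h import *
F=[]
for i in range(4):
    cv2.imwrite("pics/f_%s.png"%"side",imaging.grab_frame("side")); e,T,s=tool(); F.append(s["contact_force"])
print(e,s["joints"],np.mean(F,0),s["moment"])
cv2.imwrite("pics/f_top.png",imaging.grab_frame("top"))
print(go((.513,-.2168,.140),-.785))
print(collar_fit(imaging.grab_frame("top"),imaging.camera_info("top"),(.512,-.216))[:2])
E
```

```text
[ 0.51330341 -0.21668722  0.18473866] [-6.11934124e-01  4.37312308e-01  1.36845966e+00  4.84738109e-06
  1.33586025e+00  1.74228766e+00] [ 0.11452824  0.0385793  -2.47945809] [0.07298329 0.04071623 0.01096161]
(array([-0.2,  0.3, 44.8]), array([-0.  , -0.  ,  0.09]), 'yaw0 -0.7835')
(array([ 0.53395911, -0.21576439]), np.float64(1.123557567219847))
```

Request:
step_arm(
  plan="8 0 0 8 0 0 0; 8 0 0 20 0 0 0; 8 0 0 34 0 0 0; 8 0 0 44 0 0 0; 8 0 0 49 0 0 0; 8 0 0 52 0 0 0; 8 0 0 52 0 0 0; 8 0 0 52 0 0 0",
)

```text
time_s: 10.45
ee_pos: [0.5135, -0.2169, 0.1331]
orientation: [2.903, -1.2, 0.001]
contact_force: [-0.7, 0.1, -2.4]
gripper_width: 0.0177
grip_force: 35.0
```

```bash
python3 - <<'E'
from h import *
im=imaging.grab_frame("side"); cv2.imwrite("pics/g.png",cv2.resize(im[100:240,270:450],None,fx=4,fy=4,interpolation=cv2.INTER_CUBIC))
e,T,s=tool();print(e,s["contact_force"],go((.513,-.2168,.1128),-.785))
E
```

```text
[ 0.51340127 -0.21684568  0.13305733] [ 0.18433038 -0.11699191 -3.09322175] (array([-0.3,  0.3, 20.3]), array([-0.01, -0.03,  0.08]), 'yaw0 -0.7836')
```

View pics/g.png

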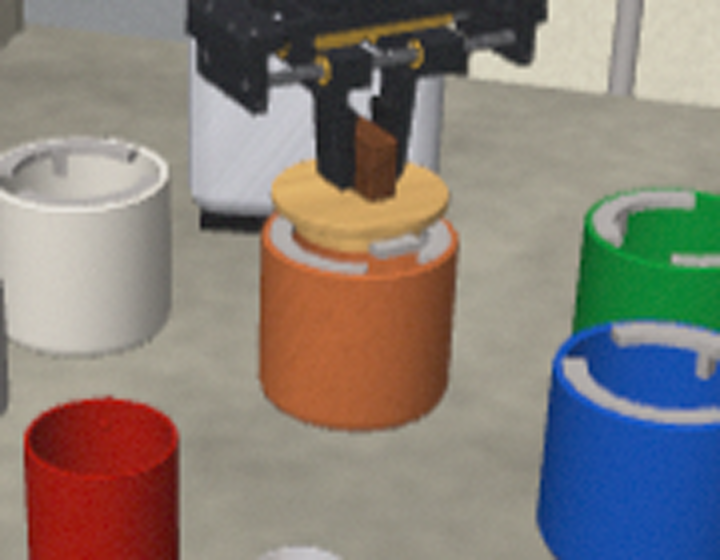

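In the side crop the lid is centred over the brown jar at about (360,220), with its lug over the notch at right. I'll lower it gently.

Request:
step_arm(
  plan="8 -0.3 0.2 2 0 0 0; 8 -0.3 0.2 4 0 0 0; 8 -0.3 0.2 5.5 0 0 0; 8 -0.3 0.2 6.5 0 0 0; 8 -0.3 0.2 7.5 0 0 0; 8 -0.3 0.2 8.5 0 0 0; 8 -0.3 0.2 8.5 0 0 0",
)

```text
time_s: 11.38
ee_pos: [0.5129, -0.2167, 0.1242]
orientation: [-2.903, 1.2, 0.0]
contact_force: [-0.1, -0.5, -2.1]
gripper_width: 0.0176
grip_force: 35.0
```

Request:
step_arm(
  plan="8 0 0 1 0 0 0; 8 0 0 2 0 0 0; 8 0 0 3 0 0 0; 8 0 0 4 0 0 0; 8 0 0 5 0 0 0; 8 0 0 6 0 0 0; 8 0 0 7 0 0 0; 8 0 0 8 0 0 0; 8 0 0 8 0 0 0",
)

```text
time_s: 12.5
ee_pos: [0.5129, -0.2167, 0.1162]
orientation: [-2.903, 1.2, 0.0]
contact_force: [0.0, -0.4, -2.6]
gripper_width: 0.0178
grip_force: 35.0
```

Request:
step_arm(
  plan="8 0 0 0.7 0 0 0; 8 0 0 1.4 0 0 0; 8 0 0 2.0 0 0 0; 8 0 0 2.5 0 0 0; 8 0 0 2.8 0 0 0; 8 0 0 2.8 0 0 0",
)

```text
time_s: 13.25
ee_pos: [0.5129, -0.2167, 0.1134]
orientation: [-2.904, 1.2, 0.0]
contact_force: [-1.0, -1.0, -2.6]
gripper_width: 0.0176
grip_force: 35.0
```

Request:
step_arm(
  plan="8 0 0 0.2 0 0 0; 8 0 0 0.4 0 0 0; 8 0 0 0.6 0 0 0; 8 0 0 0.6 0 0 0; 8 0 0 0.6 0 0 0",
)

```text
time_s: 13.88
ee_pos: [0.513, -0.2167, 0.1129]
orientation: [2.904, -1.2, 0.0]
contact_force: [0.5, 0.5, -1.0]
gripper_width: 0.0174
grip_force: 35.0
```

Request:
step_arm(
  plan="8 0 0 0.2 0 0 0; 8 0 0 0.3 0 0 0; 8 0 0 0.3 0 0 0; 8 0 0 0.3 0 0 0",
)

```text
time_s: 14.38
ee_pos: [0.513, -0.2167, 0.1128]
orientation: [2.903, -1.2, 0.0]
contact_force: [-1.4, 1.1, 3.3]
gripper_width: 0.018
grip_force: 35.0
```

```bash
cat >> h.py <<'E'
def force(n=6):
    F=[]; 
    for i in range(n):
        imaging.grab_frame("top"); s=bot.get_state(); F.append(np.r_[s["contact_force"],s["moment"]])
    return np.mean(F,0).round(2),np.array(s["ee_pos"]).round(5)
E
python3 -c "
from h import *
print(force())"
```

```text
(array([-1.61,  0.76,  4.41,  0.23,  0.28,  0.01]), array([ 0.51297, -0.21675,  0.11275]))
```

Request:
step_arm(
  plan="8 0 0 -0.2 0 0 0; 8 0 0 -0.2 0 0 -2; 8 0 0 -0.2 0 0 -6; 8 0 0 -0.2 0 0 -11; 8 0 0 -0.2 0 0 -16; 8 0 0 -0.2 0 0 -21; 8 0 0 -0.2 0 0 -26; 8 0 0 -0.2 0 0 -31; 8 0 0 -0.2 0 0 -35; 8 0 0 -0.2 0 0 -38; 8 0 0 -0.2 0 0 -40; 8 0 0 -0.2 0 0 -40",
)

```text
time_s: 16.18
ee_pos: [0.5132, -0.2169, 0.1128]
orientation: [3.138, -0.134, 0.001]
contact_force: [1.5, -1.2, 1.7]
gripper_width: 0.0177
grip_force: 35.0
```

```bash
python3 -c "
from h import *
print(force(),go(tool()[0],-.785+1.15))"
```

```text
(array([ 1.94, -1.07,  2.13, -0.14, -0.24, -0.03]), array([ 0.51316, -0.2169 ,  0.11279])) (array([0., 0., 0.]), array([  0.03,  -0.03, -25.82]), 'yaw0 -0.0857')
```

Request:
step_arm(
  plan="8 0 0 0 0 0 -3; 8 0 0 0 0 0 -7; 8 0 0 0 0 0 -11; 8 0 0 0 0 0 -15; 8 0 0 0 0 0 -19; 8 0 0 0 0 0 -21; 8 0 0 0 0 0 -22; 8 0 0 0 0 0 -22",
)

```text
time_s: 17.48
ee_pos: [0.5128, -0.2166, 0.1128]
orientation: [-3.107, -0.466, 0.0]
contact_force: [0.5, 0.6, 3.7]
gripper_width: 0.018
grip_force: 35.0
```

```bash
python3 -c "
from h import *
print(force(),go(tool()[0],-.785+1.15))"
```

```text
(array([-1.19,  0.79,  4.24,  0.12,  0.16, -0.13]), array([ 0.51286, -0.21662,  0.11277])) (array([0., 0., 0.]), array([-0.01,  0.01, -3.82]), 'yaw0 0.2984')
```

Request:
step_arm(
  plan="8 0 0 -0.1 0 0 -1; 8 0 0 -0.1 0 0 -2; 8 0 0 -0.1 0 0 -3; 8 0 0 -0.1 0 0 -3",
)

```text
time_s: 18.27
ee_pos: [0.513, -0.2168, 0.1128]
orientation: [3.093, 0.549, 0.0]
contact_force: [-0.2, -0.1, 3.3]
gripper_width: 0.0177
grip_force: 35.0
```

```bash
python3 -c "
from h import *
print(force(),go(tool()[0],-.785+1.15))"
```

```text
(array([ 0.4 , -0.42,  1.49, -0.07, -0.09, -0.07]), array([ 0.51298, -0.21678,  0.11279])) (array([0., 0., 0.]), array([ 0.  , -0.  , -0.81]), 'yaw0 0.3508')
```

Request:
step_arm(
  plan="8 0 0 0 0 0 -0.7; 8 0 0 0 0 0 -1.4; 8 0 0 0 0 0 -2; 8 0 0 0 0 0 -2",
)

```text
time_s: 19.08
ee_pos: [0.5129, -0.2167, 0.1128]
orientation: [-3.083, -0.602, 0.0]
contact_force: [0.1, -0.5, 1.3]
gripper_width: 0.0177
grip_force: 35.0
```

```bash
python3 -c "
from h import *
print(force(),go(tool()[0],-.785+1.15))"
```

```text
(array([-0.46, -0.16,  1.  ,  0.01,  0.01, -0.07]), array([ 0.51285, -0.21667,  0.11281])) (array([0., 0., 0.]), array([-0.01,  0.01,  1.19]), 'yaw0 0.3858')
```

Request:
step_arm(
  plan="8 0 0 0 0 0 -0.7; 8 0 0 0 0 0 -1.4; 8 0 0 0 0 0 -2; 8 0 0 0 0 0 -2",
)

```text
time_s: 19.88
ee_pos: [0.5129, -0.2167, 0.1128]
orientation: [-3.072, -0.656, 0.0]
contact_force: [-1.0, -0.5, 0.4]
gripper_width: 0.0176
grip_force: 35.0
```

```bash
python3 - <<'E'
from h import *
print(force(),go(tool()[0],-.785+1.15))
im=imaging.grab_frame("side"); cv2.imwrite("pics/i.png",cv2.resize(im[100:240,290:430],None,fx=4,fy=4,interpolation=cv2.INTER_CUBIC))
E
```

```text
(array([-0.3 ,  0.35, -0.01,  0.05,  0.07, -0.5 ]), array([ 0.51288, -0.21669,  0.11279])) (array([0., 0., 0.]), array([-0.01,  0.01,  3.18]), 'yaw0 0.4206')
```

View pics/i.png

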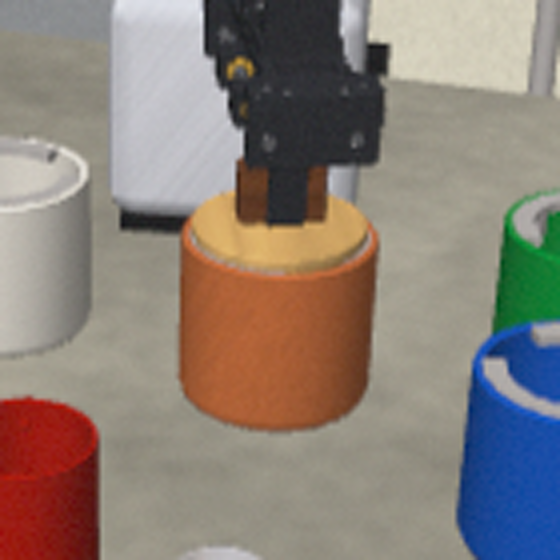

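The side crop shows the lid flat on the jar. The -0.5 N m moment means it has reached the stop. I'll ease the twist off and begin the slow pull.

Request:
step_arm(
  plan="8 0 0 0 0 0 1; 8 0 0 -0.3 0 0 1.5; 8 0 0 -0.6 0 0 1.5; 8 0 0 -0.9 0 0 1.5; 8 0 0 -1.2 0 0 1.5; 8 0 0 -1.5 0 0 1.5; 8 0 0 -1.8 0 0 1.5; 8 0 0 -2.0 0 0 1.5; 8 0 0 -2.0 0 0 1.5",
)

```text
time_s: 21.35
ee_pos: [0.5129, -0.2167, 0.1148]
orientation: [-3.081, -0.616, 0.0]
contact_force: [0.0, -0.8, -5.1]
gripper_width: 0.0173
grip_force: 35.0
```

```bash
python3 -c "
from h import *
print(force(4),tool()[2]['gripper_width'])"
```

```text
(array([ 0.41,  0.05, -4.79, -0.04,  0.03, -0.13]), array([ 0.51287, -0.2167 ,  0.11483])) 0.017919647465401152
```

Request:
step_arm(
  plan="8 0 0 -0.15 0 0 0; 8 0 0 -0.3 0 0 0; 8 0 0 -0.45 0 0 0; 8 0 0 -0.6 0 0 0; 8 0 0 -0.7 0 0 0; 8 0 0 -0.7 0 0 0",
)

```text
time_s: 22.3
ee_pos: [0.5129, -0.2167, 0.1155]
orientation: [-3.081, -0.616, 0.0]
contact_force: [-0.5, 0.2, -4.2]
gripper_width: 0.018
grip_force: 35.0
```

```bash
python3 -c "
from h import *
print(force(4))"
```

```text
(array([ 0.01,  0.54, -5.06,  0.03,  0.08, -0.11]), array([ 0.51295, -0.21672,  0.11555]))
```

Request:
step_arm(
  plan="8 0 0 -0.15 0 0 0; 8 0 0 -0.3 0 0 0; 8 0 0 -0.45 0 0 0; 8 0 0 -0.5 0 0 0; 8 0 0 -0.5 0 0 0",
)

```text
time_s: 23.12
ee_pos: [0.513, -0.2167, 0.116]
orientation: [-3.081, -0.616, 0.0]
contact_force: [0.3, 0.3, -6.0]
gripper_width: 0.0178
grip_force: 35.0
```

```bash
python3 -c "
from h import *
print(force(4))"
```

```text
(array([ 0.01, -0.07, -6.18,  0.04,  0.01, -0.13]), array([ 0.51292, -0.21669,  0.11601]))
```

Request:
step_arm(
  plan="8 0 0 -0.15 0 0 0; 8 0 0 -0.3 0 0 0; 8 0 0 -0.45 0 0 0; 8 0 0 -0.6 0 0 0; 8 0 0 -0.7 0 0 0; 8 0 0 -0.7 0 0 0",
)

```text
time_s: 24.08
ee_pos: [0.5129, -0.2167, 0.1166]
orientation: [-3.081, -0.616, 0.0]
contact_force: [1.4, -0.1, -9.5]
gripper_width: 0.0176
grip_force: 35.0
```

```bash
python3 -c "
from h import *
print(force(6))"
```

```text
(array([ 0.9 ,  0.18, -9.92, -0.01, -0.18, -0.13]), array([ 0.51289, -0.21668,  0.11668]))
```

Request:
step_arm(
  plan="8 0 0 0 0 0 0; 8 0 0 0 0 0 0; 8 0 0 0 0 0 0; 8 0 0 0 0 0 0; 8 0 0 0 0 0 0; 8 0 0 0 0 0 0; 8 0 0 0 0 0 0; 8 0 0 0 0 0 0; 8 0 0 0 0 0 0; 8 0 0 0 0 0 0",
)

```text
time_s: 25.62
ee_pos: [0.5129, -0.2167, 0.1167]
orientation: [-3.081, -0.616, 0.0]
contact_force: [1.4, -0.2, -9.7]
gripper_width: 0.0178
grip_force: 35.0
```

```bash
python3 -c "
from h import *
print(force(6))"
```

```text
(array([ 0.35,  0.5 , -9.77,  0.09, -0.11, -0.15]), array([ 0.51292, -0.21672,  0.11675]))
```

Held steady at about 9.8 N for well over a second. Now I'll lower it the 3.9 mm back down.

Request:
step_arm(
  plan="8 0 0 0.4 0 0 0; 8 0 0 0.8 0 0 0; 8 0 0 1.2 0 0 0; 8 0 0 1.6 0 0 0; 8 0 0 2.0 0 0 0; 8 0 0 2.4 0 0 0; 8 0 0 2.8 0 0 0; 8 0 0 3.2 0 0 0; 8 0 0 3.5 0 0 0; 8 0 0 3.7 0 0 0; 8 0 0 3.7 0 0 0",
)

```text
time_s: 27.3
ee_pos: [0.513, -0.2168, 0.1131]
orientation: [3.081, 0.616, 0.0]
contact_force: [-0.5, 2.0, -0.0]
gripper_width: 0.0179
grip_force: 35.0
```

```bash
python3 -c "
from h import *
print(force(4))"
```

```text
(array([ 0.29,  1.56, -0.36,  0.29,  0.08, -0.12]), array([ 0.51301, -0.21676,  0.11306]))
```

Request:
step_arm(
  plan="8 0 0 0.2 0 0 0; 8 0 0 0.2 0 0 0; 18 0 0 0.2 0 0 0; 22 0 0 0.2 0 0 0; 30 0 0 0.2 0 0 0; 45 0 0 0.2 0 0 0; 60 0 0 0 0 0 0; 60 0 0 0 0 0 0",
)

```text
time_s: 28.5
ee_pos: [0.5129, -0.2168, 0.1131]
orientation: [3.081, 0.616, 0.0]
contact_force: [-0.1, 0.6, -0.5]
gripper_width: 0.058
grip_force: 0.0
```

Request:
step_arm(
  plan="60 0 0 -5 0 0 0; 60 0 0 -15 0 0 0; 60 0 0 -35 0 0 0; 60 0 0 -60 0 0 0; 60 0 0 -90 0 0 0; 60 -20 0 -120 0 0 0; 60 -45 0 -130 0 0 0; 60 -60 0 -130 0 0 0; 60 -60 0 -130 0 0 0; 60 -60 0 -130 0 0 0",
)

```text
time_s: 29.75
ee_pos: [0.4578, -0.2396, 0.2426]
orientation: [-3.08, -0.616, 0.001]
contact_force: [-0.3, 0.2, -0.0]
gripper_width: 0.0597
grip_force: 0.0
```

```bash
python3 - <<'E'
from h import *
print(force(2)); ci=imaging.camera_info("wrist"); im=imaging.grab_frame("wrist"); cv2.imwrite("pics/j.png",im)
h=cv2.cvtColor(im,cv2.COLOR_BGR2HSV)
E
```

```text
(array([-0.38, -0.15, -0.41, -0.01, -0.03, -0.01]), array([ 0.45796, -0.23952,  0.2426 ]))
```

View pics/j.png

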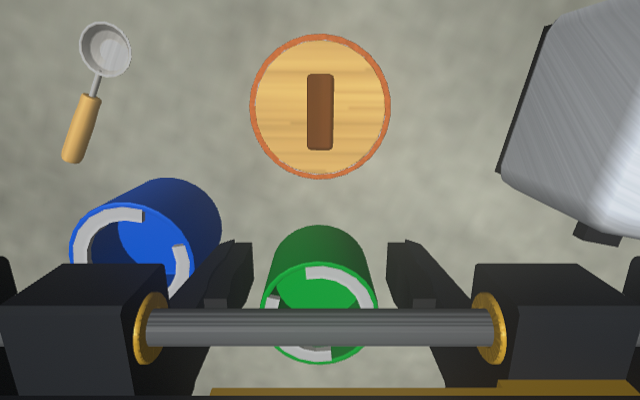

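The lid sits flat and centred on the brown jar at (320,107), with its knob turned about 1.17 rad from the notches. The gripper is clear.

```bash
python3 -c "
from h import *
print(order.job_done())"
```

```text
the job is handed in; nothing more can be done
None
```

The lid is on the sugar jar and turned to its stop; it held a steady pull of about 9.8 N for over a second and was let go. The job is handed in, but no verdict came back.

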